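# Make a roller stand safe, fit its retaining bar, reset the stop

## Robot

A 6-joint arm with a two-finger parallel gripper is mounted at the origin on the work surface. World frame = base frame: x ahead of the robot, y to its left, z up, the work surface at z = 0. Lengths are in m, angles in degrees, forces in N, time in s.
With the tool pointing down it reaches from about 0.4 to 0.825 m from the base axis. Payload 7 kg.
Tool frame: the origin (TCP) lies between the finger pads; the fingertips stand 11 mm ahead of it and the grasp point (between the pads) lies 8 mm behind it; z points along the fingers, y is the direction in which the jaws open and shut (so a half turn about z gives the same grasp; the last joint's range is limited). The gripper opens to 88 mm and grips with 3 to 60 N. Pads are 19 mm wide; open, the fingers measure 130 mm over their backs; the gripper's body (78 mm by 193 mm) begins 47 mm behind the grasp point.
Start: joints at [83.944, 20.546, 0.682, 0, -70.136, -16.507], TCP at [0.259, 0.623, 0.238] pointing down, gripper open.
Joint ranges: [-176.03, 176.03], [-82.01, 121.73], [-58.28, 71.71], [-173.87, 95.51], [-174.79, -0.11], [-173.66, 173.66]. Speed limits (degrees/s): [136.94, 136.94, 172.46, 180, 180, 180].

## Interface

Orientations are given as [roll, pitch, yaw] about the fixed x, y, z axes, in that order (R = Rz(yaw) Ry(pitch) Rx(roll)).
In Python, from plant import r gives the robot as it stands.
- The arm moves only by the shell command python3 -m inch 'ROWS' [OPENING] [FORCE]. ROWS is JSON, a list of rows, each an object of numbers: "x", "y", "z": the shift along the tool's x, y, z as a fraction of full scale; "yaw": the turn about the tool's z as a fraction of full scale. In form: [{"x": .., "y": .., "z": .., "yaw": ..}, ...]. A call has 1 to 5 rows; each row shifts and turns the pose as measured when the row begins, along the tool's axes as they then stand; what a row does not reach is not made up. Full scale, the value 1, is 0.025 m for a shift and 4 degrees for a turn. A row lasts 1/12 s, in which the tool goes at most 41.7 mm and 7.16 degrees, less where a joint would pass 70% of its speed; a pose out of reach is approached as far as the arm can. A call with a number of a shift or a turn outside -1 to 1 is refused whole. A call with a gripper value outside its range is refused whole. OPENING is the opening, from -1 (shut) to 1 (fully open), set as the call begins (- or left out, the last holds). The fingers move at their own pace and stop on an object; FORCE is the grip in N (left out, the last holds). Time passes only in rows, so rows that do not move let the fingers close. It gives the time, the measured TCP pose, the force and the opening at its end, in the units of the state.
- r.get_state(): the state, without advancing time (a new reading comes with each control period).
- r.capture(name): name is "scene" or "top" or "wrist"; returns (picture, depth): 480x640x3 uint8, red, green, blue; 480x640 float32, m along the optical axis (not along the pixel's ray), 0 where there is no reading.
- r.camera_info(name): a dict with "mtx" (3x3 intrinsics, pixels), "k1" (the pictures are not rectified: a ray, as slopes to the right and down, at radius r is drawn at 1 + k1 r^2 times it, then the intrinsics apply), "pose" (4x4, takes a point from camera to world coordinates). Camera axes: x right, y down, z forward; pixel columns grow to the right and rows downward; lengths in m; the calibration is good to about 2 mm. A picture is of the moment at which its call begins: read the wrist's pose just before it. camera_info takes no time and is no camera call; for the wrist camera it gives the pose at the moment of the call.
- r.close_job(): hands the job in, once; it reports no verdict.
The state is a dict: "time_s": time; "joints": joint angles; "qd": joint speeds; "joint_torque": joint torques, N m; "tcp_pos": TCP position; "eef_rot": TCP orientation; "contact_force": force on the tool from outside, world axes, zero at the start; "moment": the same for the moment, N m; "gripper_width": finger opening in m.
Only numpy, scipy, OpenCV 4.12 (cv2) and the standard library are available. Lean on these libraries where they do the work, as an engineer would, in place of code of your own. Each camera call takes 0.05 s, during which the arm holds its last target. There are 200 camera calls.

## Task

On the sleeve roller stand, press the red stop button on the tilted yellow box fully in, then lay the retaining bar across the two forked blue supports, over the sleeve: flat down in both forks, centred, and let go of it without dropping it. Only then turn the stop button's knob clockwise as far as it goes, so that it comes back out, leaving the bar in place. Leave the sleeve on its rollers and everything else where it stands.

Things in the scene. Friction and masses are not known exactly. Their poses are not given: they have to be found in the camera images.
- bar: Loose retaining bar: aluminium, 200 mm long (y axis), 30 mm wide (x), 12 mm thick, red bands near both ends; 0.3 to 0.6 kg. In its middle a yellow grip block stands on top: 64 mm long (y), 16 mm wide (x), from 12 to 38 mm above the underside. Origin: centre of the underside, z up. Starts flat on the bench. Either end may go to either support.
- stand_seat (a point): Point midway between the two supports of the roller stand, 85 mm above the bench, level with their flat seats; z up. Supports are centred at y = -75 and +75 mm of this frame. Each seat lies between two blue cheeks rising 15 mm above it, 35 mm apart in x at the seat, 41 mm at the top; open in y. When laid, the bar's origin is on this point and its y axis along this y, 5 mm above the sleeve.
- stand: The fixed roller stand: grey base 210 mm (y) x 100 mm (x) x 15 mm, two black rollers along y, and two blue forked supports, each 60 mm in x and 24 mm in y, seats 85 mm above the bench. Origin: centre of the base's underside.
- sleeve: Loose steel sleeve with a black band, 50 mm in diameter, 96 mm long (its y axis), lying on two black rollers of the stand between the supports, parallel to the stand's y. Origin: its centre, about 30 mm below stand_seat. It stays there.
- stop_grip (a point): Centre of the top of the stop button's knob; moves and turns with it. z: the button's axis, pointing out, tilted 35 degrees from vertical, roughly towards the robot. The button is a red mushroom disc 48 mm in diameter, 14 mm thick; on it stands a red grip rib 44 mm long (x), 16 mm wide (y), reaching 16 mm up from the disc to this point, white line on top. Clockwise is negative about z.
- station: The fixed stop station: an 80 x 80 x 50 mm yellow box, tilted 35 degrees towards -x, on a grey post and a 110 x 110 mm foot. With the button out, its knob's top stands 42 mm above the box's face and about 140 mm above the bench. Origin: centre of the foot's underside.
- stop_collar: Fixed black collar, 34 mm in diameter, on the yellow box's face, round the stop button's stem; origin on the face, on the button's axis; z along that axis. The knob's top (stop_grip) stands 42 mm along z when the button is out and 36 mm when fully in. Pushing in takes about 6 N; it latches: it stays in when let go.
- stop_turn (a joint): Angle of the stop button's knob, rad: 0 at the start, 1.2 at its end stop, growing clockwise seen from above. It stays where it is left. A cam lifts the pushed-in button 5 mm per rad as the knob turns, so that it is out again at 1.2; do not press down while turning.
- spare_a: Bystander: steel sleeve standing on end, 46 mm diameter, 70 mm tall; origin centre of its underside.
- spare_b: Bystander: steel sleeve standing on end, 46 mm diameter, 70 mm tall; origin centre of its underside.
- tin: Bystander: round red tin, 68 mm diameter, 50 mm tall; origin centre of its underside.
- marker: Bystander: white and green marker lying down in front of the stop station, 120 x 16 x 14 mm, long axis x; origin centre of its underside.
Mind the look-alikes: they are no part of the job. Leave any turquoise look-alike of the stand alone.

How it is judged:
By the outcome, as a careful person would: the job done as asked, in the order asked, and still so for the second after the job is handed in, with the robot touching nothing.
It also fails if it takes over 61 s, if anything falls off the work surface, if the arm or the gripper's body presses on something with over 40 N, if the wrist force passes 120 N, or if a joint passes its speed limit or range.

## Working session

There is one attempt and no reset: what is moved stays moved. The work goes in short steps, Python scripts to look and compute and a shell command to move; the robot and the scene stay as the last step left them, time stands still between calls to the robot, and variables do not carry over. Pictures are saved under pics/ and viewed, about 8 in all and at most 12, crops included, and the job is handed in when it is done.

```bash
ls; mkdir -p pics; cat > h.py <<'E'
import numpy as np, cv2
from plant import r
from scipy.spatial.transform import Rotation as R
def cap(n,save=None):
    ci=r.camera_info(n); im,d=r.capture(n)
    if save: cv2.imwrite(f'pics/{save}.png',im[:,:,::-1])
    return im,d,ci
def pts(ci,uv,d):
    """pixels (N,2)+depth along axis -> world"""
    K=np.array(ci['mtx'],float);k=ci['k1'];uv=np.asarray(uv,float).reshape(-1,2)
    s=cv2.undistortPoints(uv[:,None],K,np.array([k,0,0,0.]))[:,0]
    c=np.c_[s,np.ones(len(s))]
    T=np.array(ci['pose'])
    return (c*np.asarray(d).reshape(-1,1))@T[:3,:3].T+T[:3,3]
def plane(ci,uv,z):
    a=pts(ci,uv,np.ones(len(np.reshape(uv,(-1,2)))));o=np.array(ci['pose'])[:3,3]
    v=a-o; return o+v*((z-o[2])/v[:,2])[:,None]
def cloud(ci,d):
    v,u=np.mgrid[:480,:640]
    return pts(ci,np.c_[u.ravel(),v.ravel()],d.ravel()).reshape(480,640,3)
E
python3 - <<'E'
from h import *
print(r.get_state())
for n in('scene','top','wrist'):
    im,d,ci=cap(n,n+'0'); print(n,ci['mtx'],ci['k1'],np.round(ci['pose'],3).tolist(),(d>0).mean())
    np.savez(f'{n}0.npz',im=im,d=d,mtx=ci['mtx'],k1=ci['k1'],pose=ci['pose'])
E
```

```text
pics
{'time_s': 0.0, 'joints': array([ 8.39419681e+01,  2.05905140e+01,  6.33661157e-01, -2.06027207e-02,
       -7.01357091e+01, -1.65062451e+01]), 'qd': array([-0.10162199, -0.00039829,  0.09837478,  0.06604524, -0.04782064,
       -0.03616754]), 'joint_torque': array([-1.16601212e-03, -5.82713556e+01,  2.93051666e+01,  6.99746400e+00,
        6.97832205e-03, -1.57311024e-04]), 'tcp_pos': array([0.25885739, 0.62287875, 0.2366307 ]), 'eef_rot': array([ 1.79905749e+02, -7.73157471e-03, -2.25712870e+01]), 'contact_force': array([-0.14888256,  0.33759217,  0.09982031]), 'moment': array([ 0.02556417,  0.02442806, -0.00872497]), 'gripper_width': 0.0878173917249607}
scene [[519.00066038   0.         321.42369219]
 [  0.         519.00066038 236.21276999]
 [  0.           0.           1.        ]] -0.09510576986546236 [[-0.596, 0.661, -0.456, 1.008], [0.803, 0.496, -0.331, 0.391], [0.007, -0.564, -0.826, 1.086], [0.0, 0.0, 0.0, 1.0]] 0.9959049479166666
top [[493.6007024    0.         310.26236633]
 [  0.         493.6007024  235.69062897]
 [  0.           0.           1.        ]] 0.035345469069139004 [[-0.006, -0.981, 0.194, 0.303], [-1.0, 0.009, 0.012, -0.033], [-0.014, -0.194, -0.981, 1.057], [0.0, 0.0, 0.0, 1.0]] 0.9959537760416667
wrist [[336.5801742    0.         317.41273892]
 [  0.         336.5801742  238.67173879]
 [  0.           0.           1.        ]] 0.009190700868658532 [[-0.383, -0.882, -0.276, 0.334], [-0.924, 0.366, 0.114, 0.592], [0.0, 0.298, -0.954, 0.384], [0.0, 0.0, 0.0, 1.0]] 0.9959602864583333
```

View pics/top0.png

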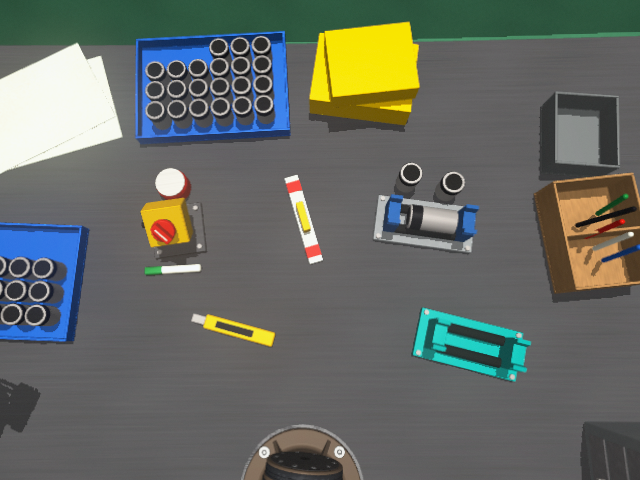

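View pics/scene0.png

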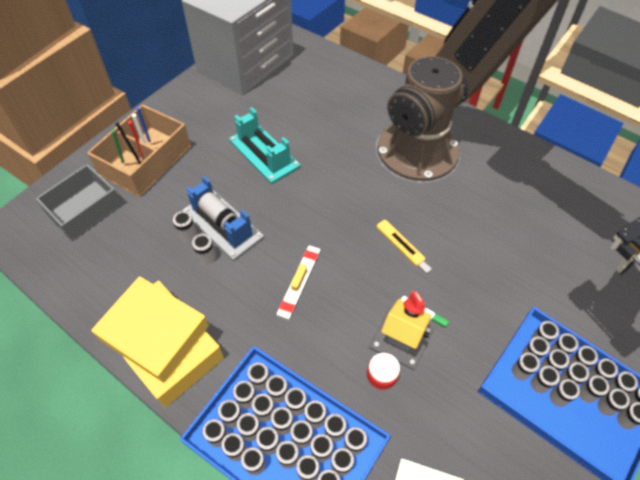

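Top view: bar at (304,219) with its yellow block, station knob at (163,231), stand with sleeve at (430,220).

Things that could be confused:
- **Stand:** turquoise stand at (470,345). I pick the blue one at (430,220), because it has the sleeve and blue forks.
- **Bar:** yellow knife at (235,330). I pick the banded bar at (304,219).
- **Button:** red/white tin at (172,184) and a red pen at (610,226). I pick the red knob on the yellow box at (163,231).

```bash
cat > m.py <<'E'
from h import *
def hsv(im): return cv2.cvtColor(im,cv2.COLOR_RGB2HSV)
def mask(im,c,roi):
    H=hsv(im).astype(int);h,s,v=H[...,0],H[...,1],H[...,2]
    m={'red':((h<6)|(h>174))&(s>150)&(v>70),'yel':(h>18)&(h<32)&(s>150)&(v>80),'blue':(h>104)&(h<122)&(s>120)&(v>40),
       'white':(s<60)&(v>170)}[c]
    x0,y0,x1,y1=roi; o=np.zeros_like(m);o[y0:y1,x0:x1]=m[y0:y1,x0:x1];return o
E
python3 - <<'E'
from m import *
rois={'top':dict(bar=(270,165,335,275),knob=(140,205,190,250),stand=(370,185,485,255)),
 'scene':dict(bar=(265,235,330,325),knob=(395,285,435,325),stand=(180,170,265,255))}
for n in('top','scene'):
    z=np.load(n+'0.npz');ci=dict(mtx=z['mtx'],k1=float(z['k1']),pose=z['pose']);im,d=z['im'],z['d'];C=cloud(ci,d)
    ro=rois[n]
    for nm,c in(('bar','red'),('bar','yel'),('knob','red'),('knob','white'),('stand','blue')):
        m=mask(im,c,ro[nm])&(d>0)
        nl,L,S,ce=cv2.connectedComponentsWithStats(m.astype(np.uint8))
        for i in range(1,nl):
            if S[i,4]<(4 if c=='white' else 25):continue
            P=C[L==i]; print(n,nm,c,S[i,4],ce[i].round(1),'mean',P.mean(0).round(4),'med z',np.median(P[:,2]).round(4),'max',np.percentile(P[:,2],97).round(4))
            if nm in('bar',) and c=='yel':
                top=P[P[:,2]>np.percentile(P[:,2],97)-.006];print('   top',top.mean(0).round(4),cv2.minAreaRect((top[:,:2]*1000).astype(np.float32)))
            if nm=='stand':
                t=P[P[:,2]>.094]
                if len(t)>6: print('   cheek',len(t),t.mean(0).round(4),cv2.minAreaRect((t[:,:2]*1000).astype(np.float32)))
    o=[]
    x0,y0,x1,y1=ro['knob'];o.append(cv2.resize(im[y0-10:y1+10,x0-10:x1+10],(400,400),interpolation=cv2.INTER_CUBIC))
    x0,y0,x1,y1=ro['stand'];o.append(cv2.resize(im[y0-5:y1+5,x0-5:x1+5],(400,300)))
    if n=='top':A=o
    else:
        B=o
k=np.vstack([np.hstack([A[0],B[0]])[:, :],]);s=np.hstack([A[1],B[1]])
cv2.imwrite('pics/crop.png',cv2.resize(np.vstack([k,s]),(690,600))[:,:,::-1])
E
```

```text
top bar red 130 [293.6 186.3] mean [0.6212 0.0159 0.0113] med z 0.0118 max 0.0154
top bar red 136 [312.7 250.7] mean [ 0.477  -0.0251  0.0116] med z 0.012 max 0.0153
top bar yel 203 [302.7 216.3] mean [ 0.5472 -0.0048  0.0368] med z 0.0371 max 0.0409
   top [ 0.5481 -0.0047  0.0376] ((548.0028686523438, -4.641653060913086), (62.177364349365234, 14.224715232849121), 15.805266380310059)
top knob red 386 [163.3 230.1] mean [0.499  0.2595 0.1336] med z 0.1336 max 0.1488
top knob white 12 [160.1 234.7] mean [0.4888 0.2629 0.1407] med z 0.1401 max 0.1469
top stand blue 464 [393.  211.2] mean [ 0.5449 -0.189   0.0824] med z 0.0849 max 0.1013
   cheek 106 [ 0.5484 -0.1907  0.0995] ((547.1114501953125, -190.6716766357422), (22.65264129638672, 58.035274505615234), 81.41229248046875)
top stand blue 592 [466.4 222.5] mean [ 0.521  -0.3361  0.0776] med z 0.084 max 0.1011
   cheek 117 [ 0.5257 -0.3383  0.0993] ((524.5821533203125, -337.7862854003906), (24.284868240356445, 58.66230392456055), 82.84672546386719)
scene bar red 61 [310.3 254.8] mean [ 0.4751 -0.0284  0.0124] med z 0.0125 max 0.0159
scene bar red 80 [286.6 306.4] mean [0.6193 0.0128 0.0123] med z 0.0127 max 0.0159
scene knob red 270 [414.  304.5] mean [0.505  0.2624 0.1356] med z 0.1351 max 0.149
scene knob white 28 [403.6 297.6] mean [0.4441 0.2184 0.0226] med z 0.0132 max 0.0958
scene knob white 56 [429.7 312. ] mean [0.4401 0.2858 0.0226] med z 0.0131 max 0.0878
scene stand blue 316 [198.5 191.3] mean [ 0.5288 -0.3379  0.0824] med z 0.0848 max 0.1017
   cheek 59 [ 0.5231 -0.3393  0.0997] ((522.8268432617188, -339.97674560546875), (24.312822341918945, 57.088314056396484), 79.96341705322266)
scene stand blue 584 [237.9 229.2] mean [ 0.55   -0.1887  0.0692] med z 0.0742 max 0.101
   cheek 68 [ 0.5464 -0.1918  0.0992] ((545.4671020507812, -192.8201141357422), (24.580228805541992, 58.46155548095703), 80.70912170410156)
```

View pics/crop.png

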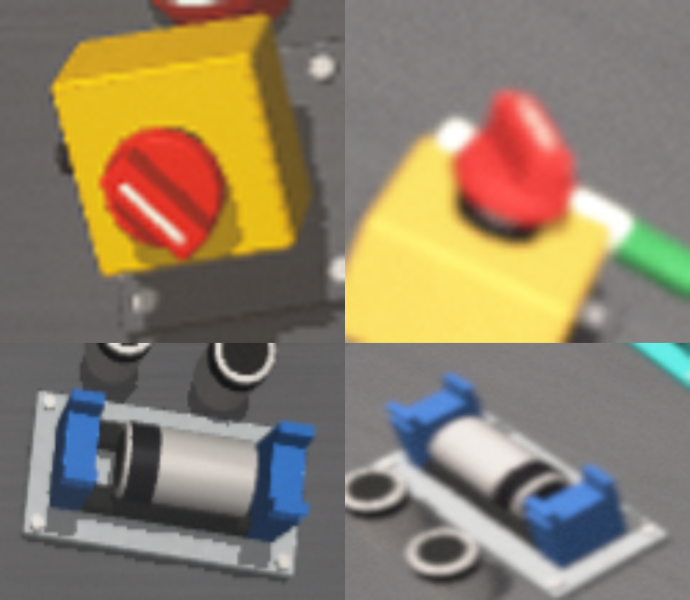

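```bash
cat >> h.py <<'E'
def go(x,y,z,yaw):
    """print shift to target in tool units (25mm, 4deg)"""
    s=r.get_state();p=s['tcp_pos'];M=R.from_euler('xyz',s['eef_rot'],degrees=True).as_matrix()
    d=M.T@(np.array([x,y,z])-p)/.025
    dy=(s['eef_rot'][2]-yaw+180)%360-180   # tool z down: +tool yaw = -world yaw
    print('t %.2f'%s['time_s'],'units',d.round(2),'yaw units',round(dy/4,2))
E
python3 - <<'E'
from m import *
for n,roi in(('top',(140,195,195,255)),('scene',(375,290,440,350))):
    z=np.load(n+'0.npz');ci=dict(mtx=z['mtx'],k1=float(z['k1']),pose=z['pose']);im,d=z['im'],z['d'];C=cloud(ci,d)
    # yellow surfaces: ransac planes
    P=C[mask(im,'yel',roi)&(d>0)]
    rng=np.random.default_rng(0)
    for it in range(2):
        best=None
        for _ in range(400):
            a,b,c=P[rng.choice(len(P),3,False)];nn=np.cross(b-a,c-a);l=np.linalg.norm(nn)
            if l<1e-6: continue
            nn/=l;i=abs((P-a)@nn)<.0025
            if best is None or i.sum()>best.sum():best=i
        Q=P[best];c=Q.mean(0);nn=np.linalg.svd(Q-c)[2][2];nn*=np.sign(nn[2]);print(n,len(Q),'plane c',c.round(4),'n',nn.round(3),'tilt',np.degrees(np.arccos(nn[2])).round(1),'az',np.degrees(np.arctan2(nn[1],nn[0])).round(1))
        P=P[~best]
        if it==0 and n=='top': N=nn;c0=c
    K=C[mask(im,'red',(395,285,435,325) if n=='scene' else (140,205,190,250))&(d>0)]
    h=(K-c0)@N
    print(n,'knob heights above face hist',np.histogram(h,bins=np.arange(.01,.05,.003)))
    T=K[h>.036]; print(' rib top',len(T),T.mean(0).round(4), 'dir',np.linalg.svd(T-T.mean(0))[2][0].round(3))
    D=K[(h>.0)&(h<.05)];print(' all',D.mean(0).round(4))
    if n=='top':
        W=C[mask(im,'white',(140,205,190,250))&(d>0)]
        W=W[(W-c0)@N>.03]; print(' white',len(W),W.mean(0).round(4),((W-c0)@N).mean().round(4))
z=np.load('wrist0.npz')
E
python3 - <<'E'
import cv2,numpy as np
im=np.load('wrist0.npz')['im'];cv2.imwrite('pics/w0.png',cv2.resize(im[:,:,::-1],(480,360)))
E
```

```text
top 858 plane c [0.518  0.2633 0.1087] n [-0.565 -0.09   0.82 ] tilt 34.9 az -170.9
top 278 plane c [0.5578 0.2713 0.1094] n [0.806 0.112 0.581] tilt 54.5 az 7.9
top knob heights above face hist (array([ 0,  1,  4, 26, 90, 71, 17, 16, 22, 32, 87, 20,  0]), array([0.01 , 0.013, 0.016, 0.019, 0.022, 0.025, 0.028, 0.031, 0.034,
       0.037, 0.04 , 0.043, 0.046, 0.049]))
 rib top 149 [0.4912 0.2621 0.1399] dir [-0.595 -0.647 -0.477]
 all [0.499  0.2595 0.1336]
 white 12 [0.4888 0.2629 0.1407] 0.0428
scene 154 plane c [0.5611 0.2707 0.101 ] n [0.824 0.108 0.557] tilt 56.2 az 7.5
scene 100 plane c [0.5144 0.2704 0.1102] n [-0.586 -0.057  0.808] tilt 36.1 az -174.4
scene knob heights above face hist (array([ 0,  3, 14, 25, 35, 50, 33, 20, 20, 22, 29, 13,  0]), array([0.01 , 0.013, 0.016, 0.019, 0.022, 0.025, 0.028, 0.031, 0.034,
       0.037, 0.04 , 0.043, 0.046, 0.049]))
 rib top 71 [0.4964 0.2619 0.1431] dir [0.51  0.75  0.421]
 all [0.505  0.2624 0.1356]
```

View pics/w0.png

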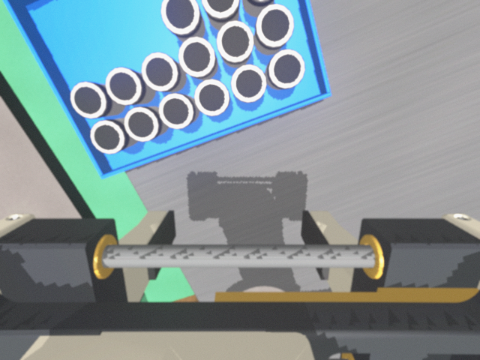

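The wrist picture shows the open fingers at the left and right edges and the blue tray of sleeves below. The knob top is near (0.491, 0.262, 0.140), with the axis tilted 35° at azimuth about -172°, which matches the text. Next I rotate and travel to a point above the button.

```bash
Y='[{"yaw":1},{"yaw":1},{"yaw":1},{"yaw":1},{"yaw":1}]'; unset Y
python3 -m inch '[{"yaw":1},{"yaw":1},{"yaw":1},{"yaw":1},{"yaw":1}]' -1 20
python3 -m inch '[{"yaw":1},{"yaw":1},{"yaw":1},{"yaw":1},{"yaw":1}]'
python3 -m inch '[{"yaw":1},{"yaw":1},{"yaw":1},{"yaw":1},{"yaw":1}]'
python3 -c "
from h import *
go(.48,.26,.22,-171.5);print(r.get_state()['joints'])"
```

```text
t 0.15 units [13.74 10.01  0.69] yaw units 37.23
[ 8.39430400e+01  2.05823769e+01  6.47111621e-01 -1.35365226e-02
 -7.01368957e+01 -1.65064038e+01]validation failed for argument at $[0]...
validation failed for argument at $[0]...
validation failed for argument at $[0]...
```

```bash
python3 -m inch '[{"x":0,"y":0,"z":0,"yaw":1},{"x":0,"y":0,"z":0,"yaw":1},{"x":0,"y":0,"z":0,"yaw":1},{"x":0,"y":0,"z":0,"yaw":1},{"x":0,"y":0,"z":0,"yaw":1}]' -1 20
python3 -m inch '[{"x":1,"y":0.7,"z":0,"yaw":0},{"x":1,"y":0.7,"z":0,"yaw":0},{"x":1,"y":0.7,"z":0,"yaw":0},{"x":1,"y":0.7,"z":0,"yaw":0},{"x":1,"y":0.7,"z":0,"yaw":0}]'
python3 -c "
from h import *
go(.48,.26,.22,-171.5);print(r.get_state()['joints'])"
```

```text
time_s: 0.57
tcp_pos: [0.2585, 0.6221, 0.2347]
eef_rot: [179.7, -0.1, -43.3]
contact_force: [-1.0, -0.3, -0.7]
gripper_width: 0.0599
time_s: 0.98
tcp_pos: [0.288, 0.4709, 0.2304]
eef_rot: [179.4, -0.3, -43.4]
contact_force: [1.2, -0.1, -0.1]
gripper_width: 0.0266
t 0.98 units [11.37  0.85  0.49] yaw units 32.03
[ 7.88651593e+01  9.65480845e+00 -1.51311927e+01 -2.85474489e-02
 -6.58482082e+01 -3.22545787e+01]
```

```bash
python3 -m inch '[{"x":0.96,"y":0.07,"z":0,"yaw":1},{"x":0.96,"y":0,"z":0,"yaw":1},{"x":0.96,"y":-0.07,"z":0,"yaw":1},{"x":0.96,"y":-0.13,"z":0,"yaw":1},{"x":0.95,"y":-0.2,"z":0,"yaw":1}]'
python3 -m inch '[{"x":0.93,"y":-0.26,"z":0,"yaw":1},{"x":0.9,"y":-0.33,"z":0,"yaw":1},{"x":0.88,"y":-0.4,"z":0,"yaw":1},{"x":0.85,"y":-0.45,"z":0,"yaw":1},{"x":0.8,"y":-0.5,"z":0,"yaw":1}]'
python3 -m inch '[{"x":0.6,"y":-0.45,"z":0,"yaw":1},{"x":0,"y":0,"z":0,"yaw":1},{"x":0,"y":0,"z":0,"yaw":1},{"x":0,"y":0,"z":0,"yaw":1},{"x":0,"y":0,"z":0,"yaw":1}]'
python3 -c "
from h import *
go(.48,.26,.22,-171.5);print(r.get_state()['joints'])"
```

```text
time_s: 1.4
tcp_pos: [0.3695, 0.3738, 0.2315]
eef_rot: [179.5, -0.4, -64.0]
contact_force: [1.3, 1.7, 0.1]
gripper_width: 0.0006
time_s: 1.82
tcp_pos: [0.4518, 0.2784, 0.232]
eef_rot: [179.7, -0.6, -85.0]
contact_force: [0.2, -0.0, -0.1]
gripper_width: 0.0004
time_s: 2.23
tcp_pos: [0.4672, 0.2583, 0.2309]
eef_rot: [179.9, -0.8, -106.4]
contact_force: [-0.2, -0.0, -0.2]
gripper_width: 0.0005
t 2.23 units [-0.22 -0.47  0.43] yaw units 16.27
[ 50.12628104   7.92725384 -17.26859382   0.1977073  -65.58531915
 -66.63471345]
```

```bash
python3 -m inch '[{"x":0,"y":0,"z":0.1,"yaw":1},{"x":0,"y":0,"z":0.1,"yaw":1},{"x":0,"y":0,"z":0,"yaw":1},{"x":0,"y":0,"z":0,"yaw":1},{"x":0,"y":0,"z":0,"yaw":1}]'
python3 -m inch '[{"x":0,"y":0,"z":0,"yaw":1},{"x":0,"y":0,"z":0,"yaw":1},{"x":0,"y":0,"z":0,"yaw":1},{"x":0,"y":0,"z":0,"yaw":1},{"x":0,"y":0,"z":0,"yaw":1}]'
python3 -m inch '[{"x":0,"y":0,"z":0,"yaw":1},{"x":0,"y":0,"z":0,"yaw":1},{"x":0,"y":0,"z":0,"yaw":1},{"x":0,"y":0,"z":0,"yaw":1},{"x":0,"y":0,"z":0,"yaw":0.8}]'
python3 - <<'E'
from m import *
go(.48,.26,.22,-171.5)
im,d,ci=cap('wrist','w1');np.savez('w1.npz',im=im,d=d,**ci);C=cloud(ci,d)
E
```

```text
time_s: 2.65
tcp_pos: [0.4666, 0.2571, 0.2246]
eef_rot: [-179.9, -0.9, -127.5]
contact_force: [-1.1, 0.1, -0.6]
gripper_width: 0.0006
time_s: 3.07
tcp_pos: [0.4657, 0.2564, 0.2234]
eef_rot: [-179.6, -1.0, -148.6]
contact_force: [-0.2, 0.3, -0.4]
gripper_width: 0.0004
time_s: 3.48
tcp_pos: [0.4649, 0.2558, 0.2223]
eef_rot: [-179.2, -0.9, -168.9]
contact_force: [0.7, -0.6, -0.1]
gripper_width: 0.0007
t 3.48 units [-0.63  0.05  0.08] yaw units 0.65
```

View pics/w1.png

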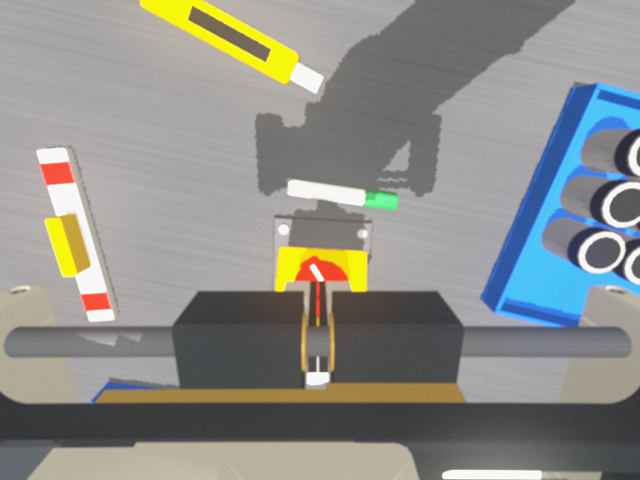

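```bash
python3 -m inch '[{"x":-0.55,"y":0.05,"z":0.6,"yaw":0.65},{"x":0,"y":0,"z":1,"yaw":0},{"x":0,"y":0,"z":0.85,"yaw":0}]'
python3 -c "
from h import *
go(.4783,.2601,.159,-171.5);go(.484,.261,.151,-171.5);go(.484+.0037,.2615,.1453,-171.5);print(r.get_state()['joints'])"
```

```text
time_s: 3.78
tcp_pos: [0.4802, 0.2609, 0.1642]
eef_rot: [-179.5, -0.3, -171.6]
contact_force: [-0.7, -1.0, -0.8]
gripper_width: 0.0002
t 3.78 units [ 0.08 -0.02  0.21] yaw units -0.01
t 3.78 units [-0.16 -0.01  0.53] yaw units -0.01
t 3.78 units [-0.31 -0.01  0.76] yaw units -0.01
[  49.17202945   12.3002588   -21.19361131    0.1764166   -57.09092634
 -130.8225298 ]
```

Now small steps along the axis, watching the force.

```bash
python3 -m inch '[{"x":-0.1,"y":0,"z":0.4,"yaw":0},{"x":0,"y":0,"z":0,"yaw":0}]'
python3 -m inch '[{"x":-0.06,"y":0,"z":0.1,"yaw":0},{"x":0,"y":0,"z":0,"yaw":0}]'
python3 -m inch '[{"x":-0.06,"y":0,"z":0.1,"yaw":0},{"x":0,"y":0,"z":0,"yaw":0}]'
python3 -m inch '[{"x":-0.06,"y":0,"z":0.1,"yaw":0},{"x":0,"y":0,"z":0,"yaw":0}]'
```

```text
time_s: 3.95
tcp_pos: [0.4817, 0.2601, 0.1505]
eef_rot: [-179.4, -0.6, -171.4]
contact_force: [-0.6, 0.9, 3.1]
gripper_width: 0.0002
time_s: 4.12
tcp_pos: [0.4834, 0.2605, 0.149]
eef_rot: [-179.3, -0.6, -171.3]
contact_force: [-1.1, 0.5, 0.8]
gripper_width: 0.0004
time_s: 4.28
tcp_pos: [0.4846, 0.2606, 0.1479]
eef_rot: [-179.3, -0.6, -171.3]
contact_force: [-2.0, -0.2, 0.9]
gripper_width: 0.0004
time_s: 4.45
tcp_pos: [0.4853, 0.2606, 0.1471]
eef_rot: [-179.4, -0.6, -171.2]
contact_force: [-5.7, 0.9, 5.2]
gripper_width: 0.0004
```

```bash
python3 -m inch '[{"x":-0.1,"y":0,"z":0.15,"yaw":0},{"x":-0.05,"y":0,"z":0.1,"yaw":0}]'
python3 -m inch '[{"x":-0.1,"y":0,"z":0.15,"yaw":0},{"x":-0.05,"y":0,"z":0.1,"yaw":0}]'
python3 -m inch '[{"x":-0.1,"y":0,"z":0.15,"yaw":0}]'
```

```text
time_s: 4.62
tcp_pos: [0.4868, 0.2608, 0.145]
eef_rot: [-179.4, -0.7, -171.2]
contact_force: [-21.0, -0.9, 31.2]
gripper_width: 0.0003
time_s: 4.78
tcp_pos: [0.4869, 0.2609, 0.1451]
eef_rot: [-179.4, -0.9, -171.1]
contact_force: [-20.7, -1.5, 29.2]
gripper_width: 0.0006
time_s: 4.87
tcp_pos: [0.4873, 0.2608, 0.1447]
eef_rot: [-179.4, -1.0, -171.0]
contact_force: [-27.6, -1.3, 39.3]
gripper_width: 0.0005
```

```bash
python3 -m inch '[{"x":0.4,"y":0,"z":-0.6,"yaw":0},{"x":0.2,"y":0,"z":-1,"yaw":0},{"x":0,"y":0,"z":-1,"yaw":0},{"x":0,"y":0,"z":-0.5,"yaw":0}]'
python3 -c "
from h import *
go(.548,-.0055,.14,-164.1);print(r.get_state()['joints'])"
```

```text
time_s: 5.2
tcp_pos: [0.4719, 0.259, 0.2258]
eef_rot: [-179.4, -1.1, -170.9]
contact_force: [1.0, 1.1, 0.1]
gripper_width: 0.0004
t 5.20 units [ -1.4  -10.89   3.52] yaw units -1.71
[  49.45059472    8.90392761  -16.59241004   -0.27636525  -65.67919816
 -130.26172754]
```

```bash
python3 -m inch '[{"x":-0.13,"y":-1,"z":0,"yaw":0},{"x":-0.13,"y":-1,"z":0,"yaw":0},{"x":-0.13,"y":-1,"z":0,"yaw":0},{"x":-0.13,"y":-1,"z":0,"yaw":0},{"x":-0.13,"y":-1,"z":0,"yaw":0}]' 1 20
python3 -m inch '[{"x":-0.13,"y":-1,"z":0.7,"yaw":0},{"x":-0.13,"y":-1,"z":0.7,"yaw":0},{"x":-0.13,"y":-1,"z":0.7,"yaw":0},{"x":-0.13,"y":-1,"z":0.7,"yaw":0},{"x":-0.13,"y":-1,"z":0.7,"yaw":0}]'
python3 -m inch '[{"x":-0.1,"y":-0.9,"z":0,"yaw":-1},{"x":0,"y":0,"z":0,"yaw":-0.7},{"x":0,"y":0,"z":0,"yaw":0}]'
python3 - <<'E'
from m import *
im,d,ci=cap('top');C=cloud(ci,d)
N=np.array([-.565,-.09,.82]);c0=np.array([.518,.2633,.1087])
K=C[mask(im,'red',(140,205,190,250))&(d>0)];h=(K-c0)@N
print(np.histogram(h,bins=np.arange(.01,.05,.003)))
T=K[h>.030];print(T.mean(0).round(4),np.linalg.svd(T-T.mean(0))[2][0].round(3),np.percentile(h,95))
im,d,ci=cap('wrist','w2');C=cloud(ci,d);np.savez('w2.npz',im=im,d=d,**ci)
for c in('red','yel'):
    m=mask(im,c,(0,0,640,480));nl,L,S,ce=cv2.connectedComponentsWithStats(m.astype(np.uint8))
    for i in range(1,nl):
        if S[i,4]>100:
            P=C[(L==i)&(d>0)];print(c,S[i,4],ce[i].round(0),np.median(P,0).round(4),P.mean(0).round(4))
go(.548,-.0055,.0265,-164.1)
E
```

```text
time_s: 5.62
tcp_pos: [0.5123, 0.1408, 0.2342]
eef_rot: [-179.9, -0.2, -170.4]
contact_force: [1.1, 0.5, 0.1]
gripper_width: 0.0284
time_s: 6.03
tcp_pos: [0.5563, 0.016, 0.1516]
eef_rot: [179.9, 0.9, -170.2]
contact_force: [-0.3, 1.0, -0.4]
gripper_width: 0.0618
time_s: 6.28
tcp_pos: [0.5623, -0.012, 0.1473]
eef_rot: [-180.0, 0.6, -163.5]
contact_force: [-0.0, -0.1, 0.1]
gripper_width: 0.0815
(array([0, 0, 0, 0, 0, 0, 0, 0, 0, 0, 0, 0, 0]), array([0.01 , 0.013, 0.016, 0.019, 0.022, 0.025, 0.028, 0.031, 0.034,
       0.037, 0.04 , 0.043, 0.046, 0.049]))<stdin>:6: RuntimeWarning: Mean of empty slice.
  ret = um.true_divide(
Traceback (most recent call last):
IndexError: index -1 is out of bounds for axis 0 with size 0
```

```bash
cat > knob.py <<'E'
from m import *
def knob(n='scene'):
    N=np.array([-.565,-.09,.82]);c0=np.array([.518,.2633,.1087])
    im,d,ci=cap(n);C=cloud(ci,d)
    K=C[mask(im,'red',(395,285,435,325) if n=='scene' else (140,205,190,250))&(d>0)];h=(K-c0)@N
    if len(K)<30: print('knob hidden',n,len(K));return
    T=K[h>.030];e=np.linalg.svd(T-T.mean(0))[2][0];u=np.array([.81,.128,.574]);v=np.cross(N,u)
    print(n,len(K),'all',K.mean(0).round(4),'rib',T.mean(0).round(4),'h97 %.4f'%np.percentile(h,97),np.histogram(h,bins=np.arange(.01,.05,.003))[0],'ang %.0f'%(np.degrees(np.arctan2(e@v,e@u))))
E
python3 - <<'E'
from knob import *
knob('scene');knob('top')
im,d,ci=cap('wrist','w2');C=cloud(ci,d);np.savez('w2.npz',im=im,d=d,**ci)
for c in('red','yel'):
    m=mask(im,c,(0,0,640,480));nl,L,S,ce=cv2.connectedComponentsWithStats(m.astype(np.uint8))
    for i in range(1,nl):
        if S[i,4]>100:
            P=C[(L==i)&(d>0)];print(c,S[i,4],ce[i].round(0),np.median(P,0).round(4),P.mean(0).round(4))
go(.548,-.0055,.0265,-164.1)
E
```

```text
scene 258 all [0.5089 0.2628 0.1313] rib [0.4991 0.2608 0.1379] h97 0.0381 [17 24 27 45 37 19 19 21 23 18  0  0  0] ang 40
knob hidden top 0
red 1142 [331. 122.] [ 0.4757 -0.0251  0.013 ] [ 0.4758 -0.025   0.013 ]
red 574 [328. 293.] [0.6198 0.0166 0.0133] [0.6198 0.0166 0.0133]
yel 1408 [330. 218.] [ 0.5434 -0.0054  0.0386] [ 0.5446 -0.0054  0.0384]
yel 508 [632. 275.] [0.5174 0.2265 0.0576] [0.5173 0.2266 0.0575]
yel 252 [133. 349.] [ 0.5469 -0.0634  0.2229] [ 0.5464 -0.0635  0.2226]
yel 117 [597. 393.] [0.5206 0.0459 0.2304] [0.5206 0.046  0.2304]
yel 201 [538. 396.] [0.5247 0.0324 0.2314] [0.5247 0.0323 0.2313]
t 6.48 units [0.56 0.35 4.86] yaw units 0.15
```

View pics/w2.png

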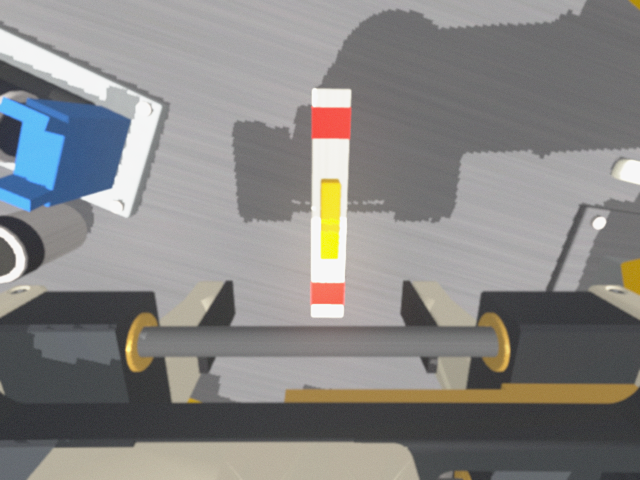

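The wrist view shows the bar upright at (330,200) with the block at (330,218) between the open jaws. Its position is confirmed, and the knob now reads about 6 mm lower, so it is pressed. I go down to grasp.

```bash
python3 -m inch '[{"x":0.55,"y":0.3,"z":0.9,"yaw":0.15},{"x":0,"y":0,"z":1,"yaw":0},{"x":0,"y":0,"z":1,"yaw":0},{"x":0,"y":0,"z":1,"yaw":0}]'
python3 -c "
from h import *
go(.5478,-.0045,.0265,-163.9)"
```

```text
time_s: 6.82
tcp_pos: [0.5545, -0.0016, 0.0566]
eef_rot: [-180.0, 1.8, -164.1]
contact_force: [0.6, 0.4, 0.2]
gripper_width: 0.0875
t 6.82 units [ 0.33 -0.04  1.19] yaw units -0.04
```

```bash
python3 -m inch '[{"x":0.33,"y":-0.04,"z":0.7,"yaw":0},{"x":0,"y":0,"z":0.45,"yaw":0},{"x":0,"y":0,"z":0,"yaw":0}]'
python3 -c "
from h import *
go(.5478,-.0045,.0265,-163.9)"
```

```text
time_s: 7.07
tcp_pos: [0.5456, -0.0023, 0.0234]
eef_rot: [180.0, 1.6, -164.0]
contact_force: [-0.4, 0.6, 1.4]
gripper_width: 0.088
t 7.07 units [-0.06 -0.11 -0.12] yaw units -0.03
```

```bash
python3 -m inch '[{"x":-0.08,"y":-0.12,"z":-0.2,"yaw":0},{"x":0,"y":0,"z":0,"yaw":0}]'
python3 -c "
from h import *
go(.5478,-.0045,.0268,-163.9)"
```

```text
time_s: 7.23
tcp_pos: [0.5487, -0.0034, 0.0296]
eef_rot: [-180.0, 1.6, -163.9]
contact_force: [-0.1, -0.4, 0.5]
gripper_width: 0.0875
t 7.23 units [ 0.05 -0.03  0.11] yaw units -0.01
```

```bash
python3 -m inch '[{"x":0,"y":0,"z":0.03,"yaw":0},{"x":0,"y":0,"z":0,"yaw":0},{"x":0,"y":0,"z":0,"yaw":0},{"x":0,"y":0,"z":0,"yaw":0},{"x":0,"y":0,"z":0,"yaw":0}]' -1 45
python3 -m inch '[{"x":0,"y":0,"z":0,"yaw":0},{"x":0,"y":0,"z":0,"yaw":0},{"x":0,"y":0,"z":0,"yaw":0},{"x":0,"y":0,"z":0,"yaw":0},{"x":0,"y":0,"z":0,"yaw":0}]'
python3 -m inch '[{"x":0,"y":0,"z":0,"yaw":0},{"x":0,"y":0,"z":0,"yaw":0}]'
python3 -c "
from h import *
go(.5478,-.0045,.0268,-163.9)"
```

```text
time_s: 7.65
tcp_pos: [0.5522, -0.0019, 0.0336]
eef_rot: [180.0, 2.1, -163.9]
contact_force: [1.0, 0.1, 0.1]
gripper_width: 0.0596
time_s: 8.07
tcp_pos: [0.5523, -0.0021, 0.0341]
eef_rot: [180.0, 2.2, -164.0]
contact_force: [0.5, 0.0, 0.5]
gripper_width: 0.0265
time_s: 8.23
tcp_pos: [0.5524, -0.0025, 0.0341]
eef_rot: [-180.0, 2.1, -163.9]
contact_force: [1.0, -1.9, -1.2]
gripper_width: 0.0159
t 8.23 units [ 0.21 -0.03  0.28] yaw units -0.01
```

```bash
python3 -m inch '[{"x":0,"y":0,"z":-0.4,"yaw":0},{"x":0,"y":0,"z":-0.8,"yaw":0},{"x":0,"y":0,"z":-1,"yaw":0},{"x":0,"y":0,"z":-1,"yaw":0},{"x":0,"y":0,"z":-1,"yaw":0}]'
python3 -m inch '[{"x":0,"y":0,"z":-1,"yaw":0},{"x":0,"y":0,"z":-1,"yaw":0},{"x":0,"y":0,"z":-0.5,"yaw":0},{"x":0,"y":0,"z":0,"yaw":0}]'
python3 -c "
from h import *
go(.5367,-.2602,.20,-98.6)"
```

```text
time_s: 8.65
tcp_pos: [0.5405, -0.0052, 0.1351]
eef_rot: [179.9, 0.9, -164.1]
contact_force: [0.4, -0.3, -4.6]
gripper_width: 0.0152
time_s: 8.98
tcp_pos: [0.5377, -0.0055, 0.2058]
eef_rot: [179.8, 1.1, -164.2]
contact_force: [0.4, -0.4, -5.4]
gripper_width: 0.0155
t 8.98 units [ 2.82 -9.79  0.15] yaw units -16.39
```

```bash
python3 -m inch '[{"x":0.2,"y":-0.63,"z":0,"yaw":-1},{"x":0.25,"y":-0.61,"z":0,"yaw":-1},{"x":0.29,"y":-0.59,"z":0,"yaw":-1},{"x":0.33,"y":-0.57,"z":0,"yaw":-1},{"x":0.37,"y":-0.55,"z":0,"yaw":-1}]'
python3 -m inch '[{"x":0.41,"y":-0.52,"z":0,"yaw":-1},{"x":0.44,"y":-0.49,"z":0,"yaw":-1},{"x":0.47,"y":-0.46,"z":0,"yaw":-1},{"x":0.5,"y":-0.42,"z":0,"yaw":-1},{"x":0.53,"y":-0.39,"z":0,"yaw":-1}]'
python3 -c "
from h import *
go(.5367,-.2602,.20,-98.6)"
```

```text
time_s: 9.4
tcp_pos: [0.5307, -0.0871, 0.2015]
eef_rot: [179.8, 0.9, -143.3]
contact_force: [0.2, 0.6, -5.0]
gripper_width: 0.0157
time_s: 9.82
tcp_pos: [0.523, -0.1719, 0.1928]
eef_rot: [179.4, 0.7, -122.3]
contact_force: [0.4, 0.8, -5.5]
gripper_width: 0.0155
t 9.82 units [ 2.69 -2.35 -0.35] yaw units -5.94
```

```bash
python3 -m inch '[{"x":0.45,"y":-0.48,"z":-0.05,"yaw":-1},{"x":0.48,"y":-0.44,"z":-0.05,"yaw":-1},{"x":0.52,"y":-0.41,"z":-0.05,"yaw":-1},{"x":0.55,"y":-0.37,"z":-0.05,"yaw":-1},{"x":0.57,"y":-0.33,"z":-0.05,"yaw":-1}]'
python3 -m inch '[{"x":0.55,"y":-0.1,"z":0,"yaw":-0.9},{"x":0,"y":0,"z":0,"yaw":0}]'
python3 - <<'E'
from m import *
s=r.get_state();print(s['tcp_pos'].round(4),s['eef_rot'].round(2))
go(.5367,-.2602,.16,-98.6)
for n in('scene','top'):
    im,d,ci=cap(n,n+'1');C=cloud(ci,d)
    m=mask(im,'red',(150,110,310,300) if n=='scene' else (360,120,520,300));nl,L,S,ce=cv2.connectedComponentsWithStats(m.astype(np.uint8))
    for i in range(1,nl):
        if S[i,4]>12:
            P=C[(L==i)&(d>0)];print(n,S[i,4],ce[i].round(0),np.median(P,0).round(4),P.mean(0).round(4))
    if n=='scene': cv2.imwrite('pics/s1c.png',cv2.resize(im[110:310,130:330,::-1],(500,500)))
im,d,ci=cap('wrist','w3');C=cloud(ci,d);np.savez('w3.npz',im=im,d=d,**ci)
E
```

```text
time_s: 10.23
tcp_pos: [0.5368, -0.2537, 0.1891]
eef_rot: [178.8, 1.0, -101.5]
contact_force: [-0.0, 0.4, -5.0]
gripper_width: 0.0154
time_s: 10.4
tcp_pos: [0.5352, -0.2698, 0.1851]
eef_rot: [178.6, 1.2, -97.6]
contact_force: [0.4, 1.4, -4.7]
gripper_width: 0.0155
[ 0.5352 -0.2698  0.1851] [178.59   1.17 -97.56]
t 10.40 units [-0.37 -0.04  1.01] yaw units 0.26
scene 69 [230. 200.] [ 0.5432 -0.204   0.1619] [ 0.5383 -0.2079  0.1549]
top 193 [486. 210.] [ 0.5252 -0.3477  0.1638] [ 0.525  -0.3474  0.1653]
```

View pics/w3.png

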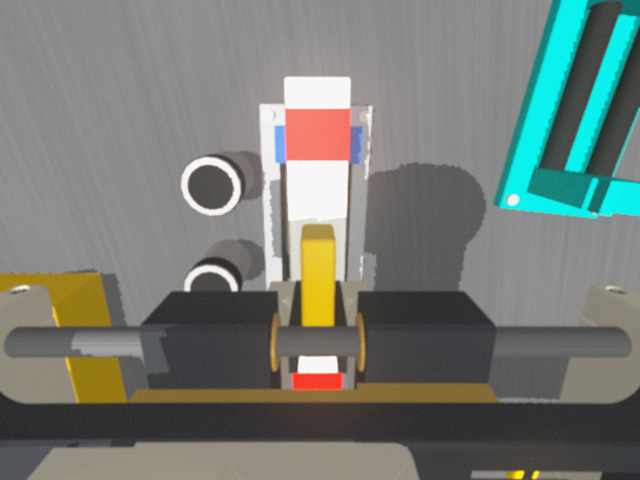

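The wrist view shows the bar held squarely at (318,150), over the far fork whose cheeks are at 275 to 361. The turquoise stand is off to the right. I check the bar's tilt and offset before lowering.

```bash
python3 - <<'E'
from m import *
z=np.load('w3.npz');ci=dict(mtx=z['mtx'],k1=float(z['k1']),pose=z['pose']);im,d=z['im'],z['d'];C=cloud(ci,d)
m=np.zeros((480,640),bool);m[84:212,294:342]=True
P=C[m&(d>0)];P=P[abs(P[:,2]-np.median(P[:,2]))<.01];c=P.mean(0);n=np.linalg.svd(P-c)[2][2];n*=np.sign(n[2])
b=np.array([np.cos(np.radians(-97.6)),np.sin(np.radians(-97.6)),0])
print('c',c.round(4),'n',n.round(4),'slope along %.2f across %.2f deg'%(np.degrees(-n@b/n[2]),np.degrees(-n@np.cross([0,0,1],b)/n[2])))
# outline of bar: edges per row
ed=[]
for v in range(85,212,6):
    row=np.where((d[v]>0)&(abs(C[v,:,2]-(c[2]-(n[:2]@(C[v,:,:2]-c[:2]).T)/n[2]))<.006))[0];row=row[(row>270)&(row<365)]
    ed.append((C[v,row[0]]+C[v,row[-1]])/2)
ed=np.array(ed);p=np.polyfit(ed[:,1],ed[:,0],1);print('yaw of bar',np.degrees(np.arctan2(1,p[0])).round(2),'x at y=-.265',np.polyval(p,-.265).round(4))
print('far end',C[79:84,318].round(4).tolist())
R_=mask(im,'red',(280,100,360,170))&(d>0);print('far band centre',C[R_].mean(0).round(4))
# far fork cheeks in wrist
B=mask(im,'blue',(265,110,370,175))&(d>0);Q=C[B];Q=Q[Q[:,2]>.09];print('cheeks',len(Q),Q.mean(0).round(4))
for s in(0,1):
    q=Q[(Q[:,0]>Q[:,0].mean())==s];print(q.min(0).round(4),q.max(0).round(4),q.mean(0).round(4))
E
```

```text
c [ 0.5244 -0.341   0.1651] n [0.0117 0.0183 0.9998] slope along 1.13 across -0.52 deg
yaw of bar 82.25 x at y=-.265 0.5349
far end [[0.5201, -0.371, 0.1651], [0.5202, -0.3705, 0.1657], [0.5203, -0.3701, 0.1655], [0.5203, -0.3697, 0.1659], [0.5203, -0.3694, 0.1644]]
far band centre [ 0.5115 -0.3466  0.1656]
cheeks 297 [ 0.5424 -0.3417  0.1008]
[ 0.4939 -0.3422  0.0994] [ 0.4974 -0.3243  0.102 ] [ 0.4958 -0.3338  0.1004]
[ 0.5444 -0.3538  0.0991] [ 0.5517 -0.3314  0.1032] [ 0.548  -0.3426  0.1009]
```

```bash
python3 -m inch '[{"x":-0.26,"y":0,"z":0.3,"yaw":0.25},{"x":0,"y":0,"z":0.6,"yaw":0},{"x":0,"y":0,"z":0.6,"yaw":0},{"x":0,"y":0,"z":0,"yaw":0}]'
cat > bar.py <<'E'
from m import *
def bar(save=None):
    im,d,ci=cap('wrist',save);C=cloud(ci,d);zt=r.get_state()['tcp_pos'][2]-.0334+.012
    v,u=np.mgrid[:480,:640];m=(u>280)&(u<356)&(v>40)&(v<235)&(d>0)&(abs(C[...,2]-zt)<.008)
    k=cv2.connectedComponentsWithStats(m.astype(np.uint8));m=k[1]==1+np.argmax(k[2][1:,4])
    P=C[m];c=P.mean(0);n=np.linalg.svd(P-c)[2][2];n*=np.sign(n[2])
    rect=cv2.minAreaRect((P[:,:2]*1000).astype(np.float32))
    e=np.array([np.median(C[vv][m[vv]],0) for vv in np.unique(v[m])[4:-4:6]]);p=np.polyfit(e[:,1],e[:,0],1)
    vf=np.unique(v[m])[:3];far=np.mean([np.median(C[vv][m[vv]],0) for vv in vf],0)
    t=np.array([p[0],1]);t/=np.linalg.norm(t);cen=np.array([np.polyval(p,far[1]),far[1]])+.1*t
    b=np.r_[-t,0]
    print('bar top z %.4f at y %.3f, yaw %.2f far end %s centre %s slope along(far up) %.2f across %.2f'%(c[2],c[1],np.degrees(np.arctan2(1,p[0])),far.round(4),cen.round(4),np.degrees(-n@b/n[2]),np.degrees(-n@np.cross([0,0,1],b)/n[2])),rect[1])
    return im,d,ci,C
E
python3 - <<'E'
from bar import *
bar()
s=r.get_state();print(s['tcp_pos'].round(4),s['eef_rot'].round(2),s['contact_force'].round(1))
E
```

```text
time_s: 10.88
tcp_pos: [0.535, -0.2572, 0.1472]
eef_rot: [178.6, 1.2, -99.0]
contact_force: [-0.6, 0.1, -5.4]
gripper_width: 0.0156
bar top z 0.1270 at y -0.328, yaw 80.95 far end [ 0.5185 -0.3601  0.1269] centre [ 0.5341 -0.2613] slope along(far up) 0.67 across -0.44 (74.78945922851562, 30.379037857055664)
[ 0.5357 -0.2576  0.1487] [178.71   1.19 -98.98] [-0.7 -0.1 -4.8]
```

```bash
python3 -m inch '[{"x":0.16,"y":-0.04,"z":0.3,"yaw":0},{"x":0,"y":0,"z":0.25,"yaw":0},{"x":0,"y":0,"z":0,"yaw":0}]'
python3 - <<'E'
from bar import *
im,d,ci,C=bar('w4')
B=mask(im,'blue',(240,60,400,235))&(d>0)&(C[...,2]>.095)&(C[...,2]<.105);Q=C[B]
print(len(Q));f=cv2.minAreaRect((Q[:,:2]*1000).astype(np.float32));print('far fork',f)
go(.535,-.2572,.118,-98.7)
E
```

```text
time_s: 11.18
tcp_pos: [0.5371, -0.2609, 0.136]
eef_rot: [178.9, 1.2, -98.9]
contact_force: [-1.1, 0.4, -5.0]
gripper_width: 0.0156
bar top z 0.1159 at y -0.332, yaw 81.26 far end [ 0.5207 -0.3639  0.1157] centre [ 0.536 -0.265] slope along(far up) 0.84 across -0.29 (74.54356384277344, 30.29376220703125)
1264
far fork ((522.596435546875, -339.1416931152344), (22.971431732177734, 56.80210876464844), 81.26991271972656)
t 11.23 units [-0.13  0.1   0.74] yaw units -0.05
```

View pics/w4.png

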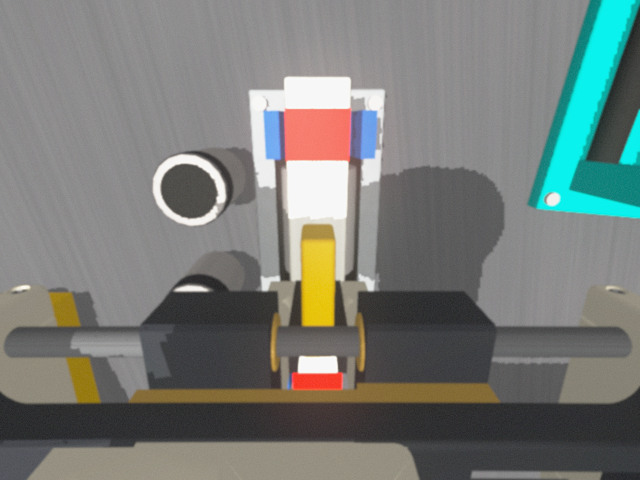

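The bar is 2 mm off towards +x: cheeks centred at column 321, bar at 317.5. I correct that while lowering.

```bash
python3 -m inch '[{"x":0,"y":0.09,"z":0.25,"yaw":0},{"x":0,"y":0,"z":0.2,"yaw":0},{"x":0,"y":0,"z":0,"yaw":0}]'
python3 - <<'E'
from bar import *
im,d,ci,C=bar()
B=mask(im,'blue',(240,60,400,235))&(d>0)&(C[...,2]>.095)&(C[...,2]<.105);Q=C[B]
print(len(Q));f=cv2.minAreaRect((Q[:,:2]*1000).astype(np.float32));print('far fork',f)
E
```

```text
time_s: 11.48
tcp_pos: [0.5354, -0.2608, 0.1255]
eef_rot: [179.0, 1.1, -98.9]
contact_force: [-0.1, -0.2, -5.2]
gripper_width: 0.0157
bar top z 0.1055 at y -0.331, yaw 80.99 far end [ 0.5189 -0.3638  0.1053] centre [ 0.5345 -0.265 ] slope along(far up) 0.85 across -0.08 (74.75133514404297, 30.29408073425293)
1460
far fork ((522.7195434570312, -339.0048828125), (23.302785873413086, 57.087764739990234), 81.59972381591797)
```

```bash
python3 -m inch '[{"x":0,"y":0,"z":0.2,"yaw":0},{"x":0,"y":0,"z":0,"yaw":0}]'
python3 -m inch '[{"x":0,"y":0,"z":0.15,"yaw":0},{"x":0,"y":0,"z":0,"yaw":0}]'
python3 -m inch '[{"x":0,"y":0,"z":0.15,"yaw":0},{"x":0,"y":0,"z":0,"yaw":0}]'
python3 - <<'E'
from bar import *
im,d,ci,C=bar()
E
```

```text
time_s: 11.7
tcp_pos: [0.5354, -0.2608, 0.1207]
eef_rot: [179.1, 1.1, -98.9]
contact_force: [-2.0, 0.3, -5.4]
gripper_width: 0.0156
time_s: 11.87
tcp_pos: [0.5367, -0.2616, 0.1196]
eef_rot: [179.2, 1.0, -98.8]
contact_force: [-0.4, 0.5, -4.4]
gripper_width: 0.0156
time_s: 12.03
tcp_pos: [0.5375, -0.2618, 0.1198]
eef_rot: [179.4, 1.0, -98.7]
contact_force: [-0.6, 0.5, -6.1]
gripper_width: 0.0156
bar top z 0.0993 at y -0.332, yaw 82.00 far end [ 0.5219 -0.3646  0.0992] centre [ 0.5364 -0.2656] slope along(far up) 0.41 across -1.32 (74.58228302001953, 32.66069793701172)
```

```bash
python3 -m inch '[{"x":0,"y":0.1,"z":0.2,"yaw":0}]'
python3 -m inch '[{"x":0,"y":0.05,"z":0.2,"yaw":0}]'
python3 - <<'E'
from bar import *
im,d,ci,C=bar()
E
```

```text
time_s: 12.17
tcp_pos: [0.5374, -0.2621, 0.1186]
eef_rot: [179.7, 0.9, -98.6]
contact_force: [-8.9, 14.4, 54.4]
gripper_width: 0.0155
time_s: 12.25
tcp_pos: [0.5375, -0.2621, 0.1186]
eef_rot: [179.9, 0.8, -98.5]
contact_force: [-17.5, 15.7, 50.4]
gripper_width: 0.0155
bar top z 0.0977 at y -0.333, yaw 81.87 far end [ 0.5219 -0.3647  0.0971] centre [ 0.5367 -0.2657] slope along(far up) -0.17 across -0.96 (74.42395782470703, 33.07801818847656)
```

```bash
python3 -m inch '[{"x":0,"y":0.1,"z":-0.08,"yaw":0},{"x":0,"y":0.05,"z":0,"yaw":0}]'
python3 - <<'E'
from bar import *
im,d,ci,C=bar('w5');print(r.get_state()['contact_force'].round(1))
B=mask(im,'blue',(240,60,400,235))&(d>0)&(C[...,2]>.095)&(C[...,2]<.105);Q=C[B]
f=cv2.minAreaRect((Q[:,:2]*1000).astype(np.float32));print('far fork',f)
E
```

```text
time_s: 12.47
tcp_pos: [0.5349, -0.2615, 0.1229]
eef_rot: [-179.8, 0.8, -98.5]
contact_force: [0.7, 0.2, -5.8]
gripper_width: 0.0157
bar top z 0.1026 at y -0.332, yaw 81.77 far end [ 0.5198 -0.3645  0.1023] centre [ 0.534  -0.2655] slope along(far up) 0.62 across 0.73 (74.57272338867188, 30.33340072631836)
[-0.6  0.3 -5. ]
far fork ((522.6325073242188, -339.0733947753906), (23.438047409057617, 56.979366302490234), 81.4363784790039)
```

View pics/w5.png

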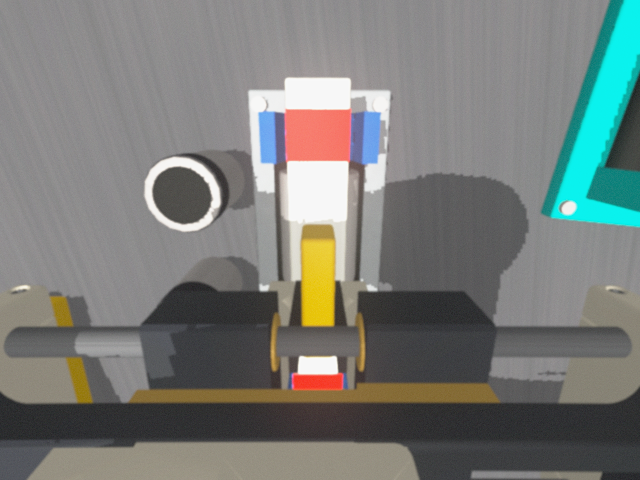

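```bash
python3 -m inch '[{"x":0,"y":0.04,"z":0.2,"yaw":0}]'
python3 -m inch '[{"x":0,"y":0.03,"z":0.1,"yaw":0}]'
python3 - <<'E'
from bar import *
im,d,ci,C=bar();print(r.get_state()['contact_force'].round(1))
E
```

```text
time_s: 12.6
tcp_pos: [0.5346, -0.2616, 0.1184]
eef_rot: [-179.7, 0.7, -98.4]
contact_force: [-18.5, 17.4, 71.8]
gripper_width: 0.0157
time_s: 12.68
tcp_pos: [0.5346, -0.2617, 0.1184]
eef_rot: [-179.6, 0.7, -98.4]
contact_force: [-12.8, 13.5, 41.1]
gripper_width: 0.0157
bar top z 0.0978 at y -0.332, yaw 81.69 far end [ 0.5218 -0.3648  0.097 ] centre [ 0.5334 -0.2658] slope along(far up) -0.05 across 0.09 (74.13834381103516, 30.320749282836914)
[-7.3  8.  25.1]
```

The bar is seated level, with the underside at 0.086 and the centre within 1 mm. I release it and rise.

```bash
python3 -m inch '[{"x":0,"y":0,"z":0,"yaw":0},{"x":0,"y":0,"z":0,"yaw":0},{"x":0,"y":0,"z":0,"yaw":0},{"x":0,"y":0,"z":0,"yaw":0},{"x":0,"y":0,"z":0,"yaw":0}]' 0.2
python3 -m inch '[{"x":0,"y":0,"z":-0.3,"yaw":0},{"x":0,"y":0,"z":-0.6,"yaw":0},{"x":0,"y":0,"z":-1,"yaw":0},{"x":0,"y":0,"z":-1,"yaw":0},{"x":0,"y":0,"z":-1,"yaw":0}]'
python3 - <<'E'
from m import *
im,d,ci=cap('wrist','w6');C=cloud(ci,d)
m=mask(im,'red',(0,0,640,480));nl,L,S,ce=cv2.connectedComponentsWithStats(m.astype(np.uint8))
for i in range(1,nl):
    if S[i,4]>60:
        P=C[(L==i)&(d>0)];print(S[i,4],ce[i].round(0),np.median(P,0).round(4))
im,d,ci=cap('scene');C=cloud(ci,d)
m=mask(im,'red',(180,165,265,255));nl,L,S,ce=cv2.connectedComponentsWithStats(m.astype(np.uint8))
for i in range(1,nl):
    if S[i,4]>20:
        P=C[(L==i)&(d>0)];print('scene',S[i,4],ce[i].round(0),np.median(P,0).round(4))
s=r.get_state();print(s['tcp_pos'],s['eef_rot'],s['joints'])
go(.47,.258,.21,-98)
E
```

```text
time_s: 13.15
tcp_pos: [0.5357, -0.2623, 0.1174]
eef_rot: [-179.5, 0.6, -98.3]
contact_force: [-0.1, -0.0, 0.8]
gripper_width: 0.0433
time_s: 13.57
tcp_pos: [0.5307, -0.2627, 0.2106]
eef_rot: [179.6, 0.7, -98.4]
contact_force: [-0.1, -0.3, -0.6]
gripper_width: 0.0526
761 [312. 315.] [ 0.544  -0.1925  0.0982]
scene 40 [198. 185.] [ 0.5237 -0.341   0.0977]
scene 61 [236. 219.] [ 0.5422 -0.1956  0.0972]
[ 0.53343656 -0.26368785  0.21483267] [-179.92748329    0.58381329  -98.37101632] [ -7.88125827  14.05224674 -11.31149059  -0.64579189 -64.5601662
  -0.21310404]
t 13.67 units [-20.27   5.55   0.39] yaw units -0.09
```

Bar bands both read 0.0977 high, at (0.523, -0.341) and (0.543, -0.194). The bar is flat and centred. Now back to the button: I will push the rib's upper end clockwise with one finger of the open gripper.

```bash
python3 -m inch '[{"x":-0.98,"y":0.31,"z":0,"yaw":0},{"x":-0.98,"y":0.31,"z":0,"yaw":0},{"x":-0.98,"y":0.31,"z":0,"yaw":0},{"x":-0.98,"y":0.31,"z":0,"yaw":0},{"x":-0.98,"y":0.31,"z":0,"yaw":0}]' 1
python3 -m inch '[{"x":-0.98,"y":0.31,"z":0,"yaw":0},{"x":-0.98,"y":0.31,"z":0,"yaw":0},{"x":-0.98,"y":0.31,"z":0,"yaw":0},{"x":-0.98,"y":0.31,"z":0,"yaw":0},{"x":-0.98,"y":0.31,"z":0,"yaw":0}]'
python3 -m inch '[{"x":-0.98,"y":0.31,"z":0,"yaw":0},{"x":-0.98,"y":0.31,"z":0,"yaw":0},{"x":-0.98,"y":0.31,"z":0,"yaw":0},{"x":-0.98,"y":0.31,"z":0,"yaw":0},{"x":-0.98,"y":0.31,"z":0,"yaw":0}]'
python3 -m inch '[{"x":-0.98,"y":0.31,"z":0,"yaw":-0.9},{"x":-0.98,"y":0.31,"z":0,"yaw":-0.9},{"x":-0.98,"y":0.31,"z":0,"yaw":-0.9},{"x":-0.98,"y":0.31,"z":0,"yaw":-0.9},{"x":-0.98,"y":0.31,"z":0,"yaw":-0.9}]'
cat > turn.py <<'E'
from knob import *
N=np.array([-.567,-.085,.819]);U=np.array([.81,.121,.574]);V=np.array([-.148,.989,0]);K0=np.array([.494,.2627,.135])
def tcp(u,v,w,rise=0,W=.088): return K0+(u*U+v*V+(w+rise)*N)/1000+.0095*V+[0,0,.011]-W/2*np.array([.989,.148,0])
def at(): # inverse: current corner in u,v,w
    s=r.get_state();c=s['tcp_pos']-.0095*V-[0,0,.011]+s['gripper_width']/2*np.array([.989,.148,0])-K0
    print('corner u,v,w mm',(np.array([c@U,c@V,c@N])*1000).round(1),'tcp',s['tcp_pos'].round(4),'rot',s['eef_rot'].round(1),'F',s['contact_force'].round(1),'t %.2f'%s['time_s'])
def to(*a): print(a,end=' ');go(*tcp(*a),-81.5)
E
python3 - <<'E'
from turn import *
at();to(-8,30,-5)
knob('scene');knob('top')
im,d,ci=cap('wrist','w7')
E
```

```text
time_s: 14.08
tcp_pos: [0.5131, -0.1371, 0.2164]
eef_rot: [-179.8, 0.5, -98.8]
contact_force: [1.1, 0.9, 0.0]
gripper_width: 0.0804
time_s: 14.5
tcp_pos: [0.4912, -0.0047, 0.2171]
eef_rot: [-179.9, 0.5, -98.9]
contact_force: [-0.1, -0.3, 0.0]
gripper_width: 0.0875
time_s: 14.92
tcp_pos: [0.4694, 0.1281, 0.2182]
eef_rot: [-179.9, 0.5, -98.9]
contact_force: [0.2, 0.2, -0.3]
gripper_width: 0.0876
time_s: 15.33
tcp_pos: [0.432, 0.2573, 0.2189]
eef_rot: [-179.7, 0.4, -80.3]
contact_force: [0.3, 0.4, 0.1]
gripper_width: 0.0874
corner u,v,w mm [26.8 -5.7 70.3] tcp [0.432  0.2573 0.2189] rot [-179.7    0.4  -80.3] F [0.3 0.4 0.1] t 15.33
(-8, 30, -5) t 15.33 units [-1.39 -0.59  3.28] yaw units 0.31
scene 263 all [0.5086 0.2635 0.1308] rib [0.5003 0.2634 0.1388] h97 0.0377 [15 21 38 47 36 16 19 21 24 17  0  0  0] ang 43
top 367 all [0.5023 0.2599 0.1284] rib [0.4945 0.2622 0.1347] h97 0.0374 [ 7 19 94 59 20 19 12 46 73 18  0  0  0] ang -146
```

View pics/w7.png

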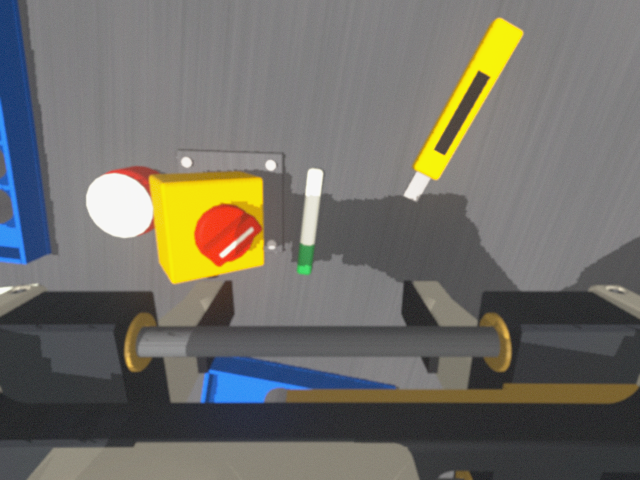

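The wrist view shows the knob at (230,235), with its white line pointing lower-left to upper-right, still unturned. The left finger at (200,310) is on the uphill side, as planned. I go to the start point.

```bash
python3 -m inch '[{"x":-0.7,"y":-0.3,"z":0,"yaw":0.3},{"x":-0.7,"y":-0.3,"z":0.5,"yaw":0},{"x":0,"y":0,"z":0.8,"yaw":0},{"x":0,"y":0,"z":0.8,"yaw":0}]'
python3 -c "
from turn import *
at();to(-8,30,-5)"
```

```text
time_s: 15.82
tcp_pos: [0.444, 0.296, 0.1697]
eef_rot: [-179.4, 0.7, -81.7]
contact_force: [-0.3, -0.4, -0.1]
gripper_width: 0.0878
corner u,v,w mm [13.1 30.8 19.7] tcp [0.444  0.296  0.1697] rot [-179.4    0.7  -81.7] F [-0.3 -0.4 -0.1] t 15.82
(-8, 30, -5) t 15.82 units [0.05 0.14 1.29] yaw units -0.06
```

```bash
python3 -m inch '[{"x":0.05,"y":0.14,"z":0.6,"yaw":0},{"x":0,"y":0,"z":0.5,"yaw":0},{"x":0,"y":0,"z":0.15,"yaw":0}]'
python3 -c "
from turn import *
at();to(-8,17,-5);to(-1,8,-5,3);to(6,0.5,-5,6);to(7,-3,-5,6)"
```

```text
time_s: 16.07
tcp_pos: [0.4407, 0.2912, 0.1336]
eef_rot: [-179.6, 0.5, -82.1]
contact_force: [-0.0, -0.0, -0.2]
gripper_width: 0.0874
corner u,v,w mm [-11.1  26.6  -7.4] tcp [0.4407 0.2912 0.1336] rot [-179.6    0.5  -82.1] F [-0.  -0.  -0.2] t 16.07
(-8, 17, -5) t 16.07 units [ 0.38 -0.04 -0.15] yaw units -0.14
(-1, 8, -5, 3) t 16.07 units [ 0.74 -0.2  -0.41] yaw units -0.14
(6, 0.5, -5, 6) t 16.07 units [ 1.03 -0.37 -0.67] yaw units -0.14
(7, -3, -5, 6) t 16.07 units [ 1.17 -0.4  -0.7 ] yaw units -0.14
```

```bash
python3 -m inch '[{"x":0.2,"y":-0.04,"z":-0.12,"yaw":0},{"x":0.2,"y":-0.02,"z":-0.05,"yaw":0}]'
python3 -c "
from turn import *
at();to(-1,8,-5,3);knob('scene')"
python3 -m inch '[{"x":0.18,"y":-0.06,"z":-0.1,"yaw":0}]'
python3 -c "
from turn import *
at();to(-1,8,-5,3);knob('scene')"
```

```text
time_s: 16.23
tcp_pos: [0.4447, 0.2816, 0.1376]
eef_rot: [-179.6, 0.6, -82.1]
contact_force: [0.3, 8.6, 4.9]
gripper_width: 0.0875
corner u,v,w mm [-6.7 16.5 -5.6] tcp [0.4447 0.2816 0.1376] rot [-179.6    0.6  -82.1] F [0.3 8.6 4.9] t 16.23
(-1, 8, -5, 3) t 16.23 units [ 0.34 -0.1  -0.25] yaw units -0.14
scene 170 all [0.5138 0.2639 0.1306] rib [0.511  0.2672 0.1437] h97 0.0324 [15 21 30 29 44  6 12  7  1  0  0  0  0] ang 112
time_s: 16.37
tcp_pos: [0.4481, 0.2779, 0.142]
eef_rot: [-179.4, 0.7, -82.1]
contact_force: [-2.6, 3.5, -2.8]
gripper_width: 0.088
corner u,v,w mm [-1.6 12.3 -3.8] tcp [0.4481 0.2779 0.142 ] rot [-179.4    0.7  -82.1] F [-2.6  3.5 -2.8] t 16.37
(-1, 8, -5, 3) t 16.37 units [ 0.17  0.02 -0.07] yaw units -0.14
scene 157 all [0.5141 0.2633 0.1308] rib [0.511  0.265  0.1425] h97 0.0309 [ 4 18 27 30 40  9 13  4  1  0  0  0  0] ang 88
```

```bash
python3 -m inch '[{"x":0.2,"y":0,"z":-0.05,"yaw":0}]'
python3 -m inch '[{"x":0.2,"y":-0.08,"z":-0.1,"yaw":0}]'
python3 -c "
from turn import *
at();to(6,0.5,-5,6)"
```

```text
time_s: 16.5
tcp_pos: [0.45, 0.2731, 0.1451]
eef_rot: [-179.2, 0.9, -82.1]
contact_force: [-1.4, 9.1, -4.5]
gripper_width: 0.0876
time_s: 16.58
tcp_pos: [0.453, 0.2697, 0.1485]
eef_rot: [-179.1, 1.1, -82.1]
contact_force: [-1.3, 8.8, -2.2]
gripper_width: 0.0876
corner u,v,w mm [ 4.9  3.5 -0.4] tcp [0.453  0.2697 0.1485] rot [-179.1    1.1  -82.1] F [-1.3  8.8 -2.2] t 16.58
(6, 0.5, -5, 6) t 16.58 units [ 0.12  0.   -0.07] yaw units -0.14
```

```bash
python3 -m inch '[{"x":0.2,"y":-0.05,"z":-0.03,"yaw":0}]'
python3 -m inch '[{"x":0.2,"y":-0.05,"z":-0.05,"yaw":0}]'
python3 -c "
from turn import *
at();knob('scene');knob('top')
im,d,ci=cap('wrist','w8')"
```

```text
time_s: 16.67
tcp_pos: [0.456, 0.2666, 0.1508]
eef_rot: [-178.9, 1.3, -82.0]
contact_force: [-1.2, 11.2, -0.6]
gripper_width: 0.0875
time_s: 16.75
tcp_pos: [0.4591, 0.264, 0.1535]
eef_rot: [-178.7, 1.6, -82.0]
contact_force: [-1.4, 11.6, -2.4]
gripper_width: 0.0876
corner u,v,w mm [12.1 -3.1  0.7] tcp [0.4591 0.264  0.1535] rot [-178.7    1.6  -82. ] F [-1.4 11.6 -2.4] t 16.75
scene 92 all [0.5143 0.2636 0.1298] rib [nan nan nan] h97 0.0266 [ 3  7 10 27 26  8  0  0  0  0  0  0  0] ang -11
top 224 all [0.4984 0.2538 0.1308] rib [0.4971 0.2562 0.1437] h97 0.0431 [ 0  0  3 21 64 53  8  8  5 23 31  6  0] ang 148knob.py:7: RuntimeWarning: Mean of empty slice.
  T=K[h>.030];e=np.linalg.svd(T-T.mean(0))[2][0];u=np.array([.81,.128,.574]);v=np.cross(N,u)
  ret = um.true_divide(
knob.py:8: RuntimeWarning: Mean of empty slice.
  print(n,len(K),'all',K.mean(0).round(4),'rib',T.mean(0).round(4),'h97 %.4f'%np.percentile(h,97),np.histogram(h,bins=np.arange(.01,.05,.003))[0],'ang %.0f'%(np.degrees(np.arctan2(e@v,e@u))))
```

View pics/w8.png

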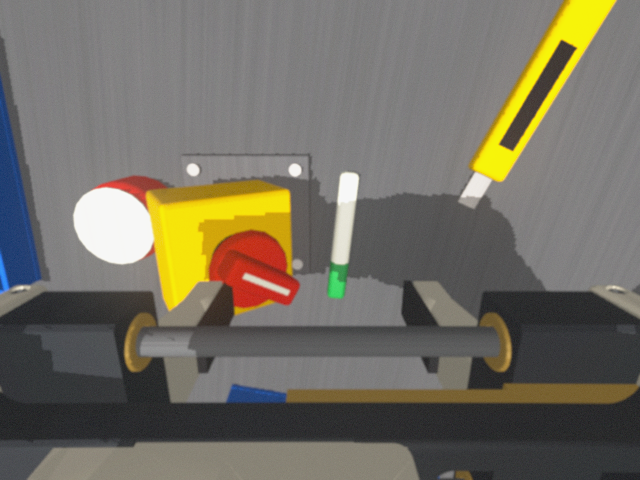

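The knob at (250,272) has turned from about +34° to about -32°, and its height is back to 43 mm. I push on gently to the stop.

```bash
python3 -m inch '[{"x":0.2,"y":0,"z":0.06,"yaw":0}]'
python3 -m inch '[{"x":0.2,"y":0,"z":0.03,"yaw":0}]'
python3 -c "
from turn import *
at();knob('top')"
```

```text
time_s: 16.98
tcp_pos: [0.4619, 0.2619, 0.1543]
eef_rot: [-178.4, 1.9, -81.9]
contact_force: [-2.5, 14.9, 0.3]
gripper_width: 0.0878
time_s: 17.07
tcp_pos: [0.4641, 0.2604, 0.1553]
eef_rot: [-178.1, 2.3, -81.9]
contact_force: [-3.0, 15.4, -1.0]
gripper_width: 0.0874
corner u,v,w mm [16.6 -7.3 -0.3] tcp [0.4641 0.2604 0.1553] rot [-178.1    2.3  -81.9] F [-3.  15.4 -1. ] t 17.07
top 169 all [0.4993 0.2517 0.1302] rib [0.4962 0.2557 0.1452] h97 0.0436 [ 0  0  6 19 50 42  6  3  3 14 17  7  0] ang 153
```

```bash
python3 -m inch '[{"x":0.3,"y":0.15,"z":0.1,"yaw":0}]'
python3 -m inch '[{"x":0.3,"y":0.15,"z":0.1,"yaw":0}]'
python3 -c "
from turn import *
at();knob('top')"
```

```text
time_s: 17.2
tcp_pos: [0.4645, 0.254, 0.1552]
eef_rot: [-177.7, 2.5, -81.8]
contact_force: [5.0, 5.8, 3.3]
gripper_width: 0.0878
time_s: 17.28
tcp_pos: [0.465, 0.2486, 0.1551]
eef_rot: [-177.3, 2.8, -81.7]
contact_force: [5.5, 5.6, 3.6]
gripper_width: 0.0874
corner u,v,w mm [ 15.8 -19.2   0.1] tcp [0.465  0.2486 0.1551] rot [-177.3    2.8  -81.7] F [5.5 5.6 3.6] t 17.28
knob hidden top 17
```

```bash
python3 -m inch '[{"x":0,"y":0,"z":-0.6,"yaw":0},{"x":0,"y":0.2,"z":-1,"yaw":0},{"x":0,"y":0.2,"z":-1,"yaw":0},{"x":0,"y":1,"z":-0.3,"yaw":0},{"x":0,"y":1,"z":0,"yaw":0}]'
python3 - <<'E'
from turn import *
at();knob('scene');knob('top')
im,d,ci=cap('top','top9');a=im[190:260,125:205];im,d,ci=cap('scene');b=im[270:340,380:460]
im,d,ci=cap('wrist');c=im
cv2.imwrite('pics/k9.png',np.vstack([np.hstack([cv2.resize(a,(400,300),interpolation=2),cv2.resize(b,(400,300),interpolation=2)]),np.hstack([cv2.resize(c,(400,300)),cv2.resize(c[150:330,150:390],(400,300))])])[:,:,::-1])
E
```

```text
time_s: 17.75
tcp_pos: [0.4055, 0.2321, 0.2312]
eef_rot: [-177.0, 2.7, -82.0]
contact_force: [-0.2, -0.5, -0.2]
gripper_width: 0.0875
corner u,v,w mm [  9.3 -26.7  97.5] tcp [0.4055 0.2321 0.2312] rot [-177.     2.7  -82. ] F [-0.2 -0.5 -0.2] t 17.75
scene 300 all [0.5019 0.2641 0.1312] rib [0.4967 0.2615 0.1401] h97 0.0441 [ 1  4 18 26 27 70 21 23 22 23 24 17  2] ang 138
top 49 all [0.4972 0.2444 0.1296] rib [0.4566 0.1983 0.2921] h97 0.1182 [ 0  0  3  5 22 16  1  0  0  0  0  0  0] ang 147
```

```bash
python3 -m inch '[{"x":1,"y":0,"z":0,"yaw":0},{"x":1,"y":0,"z":0,"yaw":0},{"x":1,"y":0,"z":0,"yaw":0},{"x":1,"y":0,"z":0,"yaw":0},{"x":1,"y":0,"z":0,"yaw":0}]'
python3 - <<'E'
from turn import *
knob('scene');knob('top')
z=np.load('top0.npz');c0={k:z[k] for k in('mtx','pose')};c0['k1']=float(z['k1'])
im,d,ci=cap('top','top9')
def ang(im,c,K):  # white line ray-cast onto rib-top plane
    m=mask(im,'white',(140,210,190,250)).astype(np.uint8);k=cv2.connectedComponentsWithStats(m);
    v_,u_=np.nonzero(m);P=pts(c,np.c_[u_,v_],np.ones(len(u_)));o=c['pose'][:3,3];D=P-o
    X=o+D*(((K-o)@N)/(D@N))[:,None];Y=np.c_[(X-K)@U,(X-K)@V]*1000;Y=Y[np.hypot(*Y.T)<26];e=np.linalg.svd(Y-Y.mean(0))[2][0]
    print('white line',len(Y),Y.mean(0).round(1),'angle %.1f'%np.degrees(np.arctan(e[1]/e[0])),'len',np.ptp(Y@e).round(1))
Kout=K0+.006*N
ang(z['im'],c0,Kout);ang(im,ci,Kout)
a=im[190:260,125:205];s,_,_=cap('scene');b=s[270:340,380:460];st=s[165:260,175:270];t=im[170:270,360:500]
cv2.imwrite('pics/k9.png',np.vstack([np.hstack([cv2.resize(q,(400,300),interpolation=2) for q in p]) for p in((a,b),(t,st))])[:,:,::-1])
E
```

```text
time_s: 18.42
tcp_pos: [0.4265, 0.1073, 0.2232]
eef_rot: [-177.2, 2.5, -81.7]
contact_force: [1.0, 0.1, 1.4]
gripper_width: 0.0875
scene 284 all [0.5046 0.2642 0.1343] rib [0.497  0.2616 0.1395] h97 0.0434 [ 1  3 18 26 27 61 30 20 25 20 25 12  1] ang 138
knob hidden top 0
white line 12 [-1.5  1.5] angle 33.5 len 25.1<stdin>:8: RuntimeWarning: Mean of empty slice.
  ret = um.true_divide(
<stdin>:9: RuntimeWarning: Mean of empty slice.
Traceback (most recent call last):
ValueError: zero-size array to reduction operation maximum which has no identity
```

View pics/k9.png

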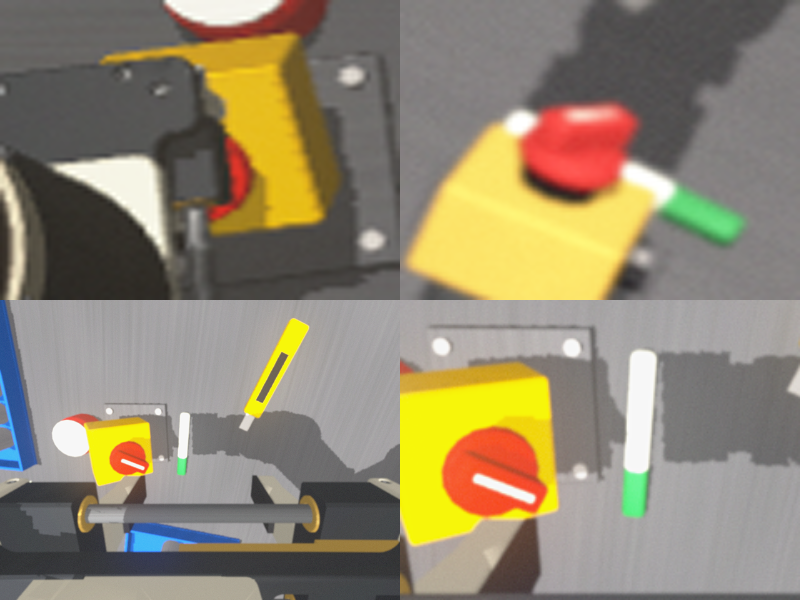

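That mosaic (taken before the last move) shows the rib turned past the uphill line, with its white line at (510,487) and the knob clearly out. I clear the arm and measure the angle precisely.

```bash
python3 -m inch '[{"x":1,"y":0,"z":0,"yaw":0},{"x":1,"y":0,"z":0,"yaw":0},{"x":1,"y":0,"z":0,"yaw":0},{"x":1,"y":0,"z":0,"yaw":0},{"x":1,"y":0,"z":0,"yaw":0}]'
cat > ang.py <<'E'
from turn import *
z=np.load('top0.npz');z1=np.load('w1.npz')
def ang(im,c,K,roi):
    m=mask(im,'white',roi);v_,u_=np.nonzero(m);P=pts(c,np.c_[u_,v_],np.ones(len(u_)));o=np.array(c['pose'])[:3,3];D=P-o
    X=o+D*(((K-o)@N)/(D@N))[:,None];Y=np.c_[(X-K)@U,(X-K)@V]*1000;Y=Y[np.hypot(*Y.T)<22]
    if len(Y)<5: print('no line',len(Y));return
    e=np.linalg.svd(Y-Y.mean(0))[2][0]
    print('white line',len(Y),Y.mean(0).round(1),'angle %.1f'%np.degrees(np.arctan(e[1]/e[0])),'len',np.ptp(Y@e).round(1))
Kout=K0+.006*N
E
python3 - <<'E'
from ang import *
ang(z['im'],dict(mtx=z['mtx'],pose=z['pose'],k1=float(z['k1'])),Kout,(140,210,190,250))
knob('scene');knob('top');im,d,ci=cap('top');ang(im,ci,Kout,(140,205,190,252))
w=np.load('w3.npz') 
for n in('w7','w8'): pass
E
```

```text
time_s: 18.98
tcp_pos: [0.448, -0.0164, 0.2176]
eef_rot: [-177.2, 2.5, -81.6]
contact_force: [0.5, -0.1, 0.3]
gripper_width: 0.0874
white line 12 [-1.5  1.5] angle 33.5 len 25.1
scene 287 all [0.5044 0.2642 0.1342] rib [0.4966 0.2616 0.1398] h97 0.0440 [ 1  3 19 25 29 56 34 21 25 21 24 14  0] ang 138
knob hidden top 0
white line 38 [  0.7 -17.2] angle 1.0 len 27.3
```

```bash
python3 -m inch '[{"x":1,"y":0,"z":-0.1,"yaw":0},{"x":1,"y":0,"z":-0.1,"yaw":0},{"x":1,"y":0,"z":-0.1,"yaw":0},{"x":1,"y":0,"z":-0.1,"yaw":0},{"x":1,"y":0,"z":-0.1,"yaw":0}]'
python3 - <<'E'
from ang import *
knob('top');im,d,ci=cap('top');ang(im,ci,Kout,(140,205,190,252))
im,d,ci=cap('scene');C=cloud(ci,d)
m=mask(im,'red',(180,165,265,255));nl,L,S,ce=cv2.connectedComponentsWithStats(m.astype(np.uint8))
for i in range(1,nl):
    if S[i,4]>20:
        P=C[(L==i)&(d>0)];print('scene',S[i,4],np.median(P,0).round(4))
E
```

```text
time_s: 19.55
tcp_pos: [0.4686, -0.1382, 0.2246]
eef_rot: [-177.3, 2.5, -81.3]
contact_force: [0.6, -0.2, -0.2]
gripper_width: 0.0878
top 375 all [0.4955 0.2583 0.1444] rib [0.4879 0.2517 0.1677] h97 0.0443 [ 0  0  3 22 91 91  8 10  8 33 82 18  0] ang 141
white line 17 [-2.   1.1] angle -34.9 len 27.3
scene 49 [ 0.5201 -0.3431  0.0978]
scene 60 [ 0.544  -0.1962  0.0976]
```

The white line moved from +33.5° to -34.9°, which is 68.4° against the 68.8° stop. The knob is out at full height, the bar is still in place, and the arm is clear. I hand the job in.

```bash
python3 - <<'E'
from ang import *
s=r.get_state();print(s['contact_force'].round(1),s['time_s'])
print(r.close_job())
E
```

```text
[ 0.1 -0.2 -0.5] 19.7
the job is handed in; nothing more can be done
None
```

I pressed the stop button in, laid the retaining bar in both blue forks, and then turned the knob clockwise until it came back out. I handed the job in at 19.7 s of the 61 s allowed, with the arm clear of everything.

- **Button press:** the knob top dropped about 6 mm. The button bottomed out under about 48 N of fingertip force.
- **Bar:** on release it was within about 1 mm of the measured seat and level along and across. After I let go, both red bands read 98 mm high. They read the same again after the knob was turned.
- **Knob:** I pushed the rib round with one finger. The white line moved 68.4°, from +33.5° to -34.9°, against the 68.8° end stop, and the knob stood at its full "out" height again.

**Checks that fell short:**
- **First bar touchdown:** the bar came down about 2.7 mm off, against a cheek. I lifted it slightly and lowered it again; the wrist force peaked at about 76 N.
- **End of the turn:** the finger slid off past the rib after about 15 N, so the stop itself is inferred from the angle and height.
- **Angle readings:** the scene camera's coarser estimate gave about 83° of turn, which disagrees. I trusted the white-line measurement.
- **Sleeve and bystanders:** I did not re-measure them, but I saw no sign of contact with any of them.

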